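Press the self-seal flap of a battery carton down along its edge

TASK

Seal the battery carton: with the fingers shut, press its springy top flap down flat at the left end of its free edge (left as seen from the robot), then run the fingertips lightly along the whole free edge to the right end in one stroke, never letting the flap spring up, so that the seal strip beneath takes. Finish still holding the flap shut with the fingertips on the right end of the edge. Press gently so as not to crush the carton, do not grip or pull the flap, and leave the loose cells and other things on the bench alone.

Things in the scene. Friction and masses are not known exactly. Their poses are not given: they have to be found in the camera images.
- carton: the case being closed: a white board carton 144 mm deep (x), 246 mm wide (y), walls 78 mm high, full of standing D-cells and too heavy to shift. Origin at the centre of its underside, on the bench; z up, -x is its front (towards the robot), +y its left end seen from the robot. Inner flaps are already folded in; a clear seal strip lies along the front one
- flap (a joint): angle of the carton's top flap (rad): 0 = level on the rim, positive = free edge raised; starts at 0.52 to 0.66. Its crease is springy: when shut it pushes the free edge up with 2 to 3 N, and the flap opens again as soon as it is let go. Pressed, it gives to -0.09 rad (12 mm below level at the free edge) and there stops hard on the packed cells
- flap_hinge (a point): middle of the crease on which the top flap turns, on the flap's top face; carton frame x +72 mm (back top edge), y 0, z 81 mm; the crease runs along y. The flap is a stiff white board panel 3 mm thick, 246 mm wide, 141 mm from crease to free edge
- flap_lip (a point): middle of the flap's free edge, on its top face, 141 mm from the crease; moves with the flap (when the flap is level: carton frame x -69 mm, y 0, z 81 mm)
- margin_1: part of the flap: its free margin, the strip along the free edge 40 mm deep (x), is named in five equal lengths of 49.2 mm (y) of one unbroken board, a thin score line marking its inner side; this is the left end (+y), where the stroke starts. Origin at the centre of its top face; x and y lie in the flap, x from the free edge towards the crease, y to the left, z out of the top face
- margin_2: part of the flap: its free margin, the strip along the free edge 40 mm deep (x), is named in five equal lengths of 49.2 mm (y) of one unbroken board, a thin score line marking its inner side; this is the second fifth from the left. Origin at the centre of its top face; x and y lie in the flap, x from the free edge towards the crease, y to the left, z out of the top face
- margin_3: part of the flap: its free margin, the strip along the free edge 40 mm deep (x), is named in five equal lengths of 49.2 mm (y) of one unbroken board, a thin score line marking its inner side; this is the middle fifth. Origin at the centre of its top face; x and y lie in the flap, x from the free edge towards the crease, y to the left, z out of the top face
- margin_4: part of the flap: its free margin, the strip along the free edge 40 mm deep (x), is named in five equal lengths of 49.2 mm (y) of one unbroken board, a thin score line marking its inner side; this is the fourth fifth from the left. Origin at the centre of its top face; x and y lie in the flap, x from the free edge towards the crease, y to the left, z out of the top face
- margin_5: part of the flap: its free margin, the strip along the free edge 40 mm deep (x), is named in five equal lengths of 49.2 mm (y) of one unbroken board, a thin score line marking its inner side; this is the right end (-y), where the stroke finishes. Origin at the centre of its top face; x and y lie in the flap, x from the free edge towards the crease, y to the left, z out of the top face
- cell_a: a D-cell battery, 33 mm across and 60 mm tall with its 10 mm steel button, gold with a black foot, standing upright loose on the bench; origin at the centre of its underside. Leave alone
- cell_b: a D-cell battery, 33 mm across and 60 mm tall with its 10 mm steel button, gold with a black foot, standing upright loose on the bench; origin at the centre of its underside. Leave alone
- cell_c: a D-cell battery, 33 mm across and 60 mm tall with its 10 mm steel button, gold with a black foot, standing upright loose on the bench; origin at the centre of its underside. Leave alone
- sleeve: a small packed white box 72 x 140 x 66 mm high lying behind the carton; origin at the centre of its underside. Leave alone
- cutter: a grey safety cutter 145 mm long, 26 mm wide, up to 21 mm high, lying to the right of the carton; origin on its underside, 2 mm from mid-length, x towards the blade. Leave alone
- marker: a grey marker pen 110 mm long, 15 mm thick, lying in front of the carton; origin at the centre of its underside, x towards the cap. Leave alone
- tape_roll: a roll of tan tape 100 mm across and 48 mm high lying flat to the left of the carton; origin at the centre of its underside. Leave alone

How it is judged:
By the outcome, as a careful person would: the job done as asked, in the order asked, and still so for the second after the job is handed in, while the arm keeps its last pose, push and grip.
It also fails if it takes over 38 s, if anything falls off the work surface, if the arm or the gripper's body presses on something with over 40 N, if the wrist force passes 120 N, or if a joint passes its speed limit or range.

ROBOT

A 6-joint arm with a two-finger parallel gripper is mounted at the origin on the work surface. World frame = base frame: x ahead of the robot, y to its left, z up, the work surface at z = 0. Lengths are in m, angles in rad, forces in N, time in s.
With the tool pointing down it reaches from about 0.35 to 0.975 m from the base axis. Payload 4.9 kg.
Tool frame: the origin (TCP) lies at the very end of the fingers, on their centre line; the grasp point (between the pads) lies 19 mm behind it; z points along the fingers, y is the line along which they close (so a half turn about z gives the same grasp; the last joint's range is limited). The gripper opens to 85 mm and grips with 20 to 120 N. Pads are 22 mm wide; open, the fingers measure 114 mm over their backs; the gripper's body (76 mm by 85 mm) begins 54 mm behind the grasp point. The pads swing forward as they close: fully open they stand 13 mm farther back than shut.
Start: joints at [1.096, 0.053, 1.613, -0, 1.476, -0.119], TCP at [0.218, 0.586, 0.231] pointing down, gripper open.
Joint ranges: [-3.01, 3.01], [-1.01, 2.22], [0.06, 2.58], [-1.02, 4.17], [0.09, 2.62], [-3.14, 3.14]. Speed limits (rad/s): [2.57, 2.57, 3.14, 3.14, 3.14, 3.14].

INTERFACE

Orientations are given as a rotation vector (axis times angle).
In Python, from station import * gives the robot as it stands.
- The arm moves only by the shell command python3 -m crank 'ROWS' [OPENING] [FORCE]. ROWS is JSON, a list of rows, each an object with "offset": the shift along the tool's x, y, z in m, a list of three; "twist": the turn, a rotation vector about the tool's x, y, z in degrees, a list of three. In form: [{"offset": [x, y, z], "twist": [rx, ry, rz]}, ...]. A call has 1 to 20 rows; each row is the pose to reach, as a shift and turn from the pose commanded when the call began, along the tool's axes at that moment; what a row does not reach only later rows make up. A row lasts 1/8 s, in which the tool goes at most 62.5 mm and 10.7 degrees, less where a joint would pass 70% of its speed; a pose out of reach is approached as far as the arm can. A call with a gripper value outside its range is refused whole. OPENING is the opening, from 0 (shut) to 1 (fully open), set as the call begins (- or left out, the last holds). The fingers move at their own pace and stop on an object; FORCE is the grip in N (left out, the last holds). Time passes only in rows, so rows that repeat a pose let the fingers close. It gives the time, the measured TCP pose, the force, the opening and the grip force at its end, in the units of the state.
- get_obs(): the state, without advancing time (a new reading comes with each control period).
- get_image(name): name is "scene" or "top" or "wrist"; returns the picture (400x640x3 uint8, red, green, blue); there is no depth.
- get_calibration(name): a dict with "intrinsics" (3x3 intrinsics, pixels), "world_from_camera" (4x4, takes a point from camera to world coordinates); the wrist camera has in their place "tool_from_camera" (4x4, takes a point from camera to tool coordinates, whose origin is the TCP and whose axes are the flange's). Camera axes: x right, y up, looking along -z (the intrinsics and any distortion apply to the point x, -y, -z); pixel columns grow to the right and rows downward; lengths in m; the calibration is good to about 2 mm. A picture is of the moment at which its call begins: read the wrist's pose just before it. get_calibration takes no time and is no camera call.
- finish_job(): hands the job in; it is judged then, once.
Trained networks look in the newest picture that a camera, given by its name, has taken for a name from the list of things; names that differ only in an ending like _2 or _b are one class to them, and where a whole thing is asked for, a point or a joint stands for the part that bears it (a point fixed in the world has none). Each returns a list of dicts, best first, with "confidence" (0 to 1); they miss things now and then, are a little off and sometimes report something else, mostly with a low value. They report only what shows in the picture. A call takes as long as a camera call.
- cut_out(query, camera): "region" (400x640 bool, what is visible of it) and "rect" ([centre column, centre row, width, height] in pixels, round what is visible of it).
The state is a dict: "t": time; "q": joint angles; "dq": joint speeds; "effort": joint torques, N m; "tool_pos": TCP position; "tool_rot": TCP orientation; "contact_force": force on the tool from outside, world axes, zero at the start; "wrist_torque": the same for the moment, N m; "opening": finger opening in m; "grip_force": force on a finger pad.
Only numpy, scipy, OpenCV 4.12 (cv2) and the standard library are available. Lean on these libraries where they do the work, as an engineer would, in place of code of your own. Each camera call takes 0.05 s, during which the arm holds its last target. There are 200 camera calls.

## Working session

There is one attempt and no reset: what is moved stays moved. The work goes in short steps, Python scripts to look and compute and a shell command to move; the robot and the scene stay as the last step left them, time stands still between calls to the robot, and variables do not carry over. Pictures are saved under pics/ and viewed, at most 10 in all, crops included, and the job is handed in when it is done.

```bash
mkdir -p pics; python3 - <<'E'
from station import *
import cv2,numpy as np
o=get_obs();print(o)
for n in("scene","top"):
    im=get_image(n);cv2.imwrite(f"pics/{n}0.png",im[...,::-1])
    c=get_calibration(n);print(n,c)
    for q in("carton","flap"):
        for d in cut_out(q,n)[:2]:
            m=d["region"].astype(np.uint8);cs,_=cv2.findContours(m,0,2)
            h=max(cs,key=cv2.contourArea);print(q,d["confidence"],d["rect"],cv2.approxPolyDP(h,4,True)[:,0].tolist())
E
```

```text
{'t': 0.0, 'q': array([ 1.09605402e+00,  5.33962114e-02,  1.61430170e+00, -2.46043284e-05,
        1.47596114e+00, -1.19003268e-01]), 'dq': array([-0.00017397,  0.00148492,  0.00039059,  0.00019826,  0.00097164,
       -0.00111692]), 'effort': array([ 4.92543822e-04, -3.93712127e+01, -3.70165908e+01, -1.46758939e-04,
        7.32923218e-03, -2.40835516e-05]), 'tool_pos': array([0.2174011 , 0.58531297, 0.230034  ]), 'tool_rot': array([-0.55574504, -3.0914546 ,  0.00311457]), 'contact_force': array([-0.61464677,  0.38591606, -1.06537782]), 'wrist_torque': array([ 0.02496354, -0.01992749, -0.01134246]), 'grip_force': 0.0, 'opening': 0.0852622001769325}
scene {'intrinsics': array([[435.89218293,   0.        , 316.56040026],
       [  0.        , 435.89218293, 202.17132094],
       [  0.        ,   0.        ,   1.        ]]), 'world_from_camera': array([[ 0.80938344, -0.42736659,  0.40281043,  0.96386332],
       [ 0.58706928,  0.57038412, -0.57446637, -0.52075482],
       [ 0.01575106,  0.7014412 ,  0.71255326,  0.79190205],
       [ 0.        ,  0.        ,  0.        ,  1.        ]])}
[... 368 characters left out ...]
, 319.9342616 ],
       [  0.        , 387.41005643, 200.40595234],
       [  0.        ,   0.        ,   1.        ]]), 'world_from_camera': array([[ 0.01211832,  0.9893662 , -0.14494019,  0.44276229],
       [-0.99961055,  0.01563053,  0.02311794,  0.0627264 ],
       [ 0.0251376 ,  0.14460359,  0.98917031,  0.86613661],
       [ 0.        ,  0.        ,  0.        ,  1.        ]])}
carton 0.71 [311.2, 186.4, 135.0, 78.1] [[368, 149], [251, 153], [247, 205], [253, 207], [253, 222], [368, 219], [371, 200], [378, 198]]
carton 0.58 [315.3, 176.2, 129.0, 60.6] [[369, 151], [252, 153], [248, 205], [377, 200]]
flap 0.63 [313.1, 177.7, 132.2, 61.2] [[368, 148], [250, 152], [247, 206], [377, 199]]
```

```bash
cat > fit.py <<'E'
from station import *
import numpy as np
from scipy.optimize import least_squares
def proj(P,n):
    c=get_calibration(n);T=np.linalg.inv(c["world_from_camera"]);p=P@T[:3,:3].T+T[:3,3]
    p=p*[1,-1,-1];u=p@c["intrinsics"].T;return u[:,:2]/u[:,2:]
def flap(v):
    x,y,a,f=v;c,s=np.cos(a),np.sin(a)
    L=np.array([[.072-.141*np.cos(f)*k,w,.081+.141*np.sin(f)*k] for k,w in((0,.123),(0,-.123),(1,.123),(1,-.123))])
    return L@np.array([[c,s,0],[-s,c,0],[0,0,1]])+[x,y,0]
E
python3 - <<'E'
from fit import *
import itertools,cv2
top=np.array([[250,152],[368,149],[247,206],[377,199]],float)
S=np.array([[342,147],[282,206],[328,256],[381,189]],float)
best=None
for p in itertools.permutations(range(4)):
    r=least_squares(lambda v:np.r_[(proj(flap(v),"top")-top).ravel(),(proj(flap(v),"scene")-S[list(p)]).ravel()],[.5,.05,0,.6],loss="soft_l1")
    if best is None or r.cost<best[0]:best=(r.cost,p,r.x,r.fun)
print(best);print(flap(best[2]))
for n in("scene","top"):
    im=cv2.imread(f"pics/{n}0.png")
    for u in proj(flap(best[2]),n): cv2.circle(im,tuple(int(round(t)) for t in u),2,(0,0,255),-1)
    cv2.imwrite(f"pics/{n}1.png",im)
E
```

```text
Traceback (most recent call last):
  File "fit.py", line 5, in proj
    c=get_calibration(n);T=np.linalg.inv(c["world_from_camera"]);p=P@T[:3,:3].T+T[:3,3]
ValueError: time passes only in moves, steps and waits
```

Too many calibration calls; cache them.

```bash
sed -i 's/^def proj/CAL={n:get_calibration(n) for n in("scene","top")}\ndef proj/; s/c=get_calibration(n);T/c=CAL[n];T/' fit.py
python3 - <<'E'
from fit import *
import itertools,cv2
top=np.array([[250,152],[368,149],[247,206],[377,199]],float)
S=np.array([[342,147],[282,206],[328,256],[381,189]],float)
best=None
for p in itertools.permutations(range(4)):
    r=least_squares(lambda v:np.r_[(proj(flap(v),"top")-top).ravel(),(proj(flap(v),"scene")-S[list(p)]).ravel()],[.5,.05,0,.6],loss="soft_l1")
    if best is None or r.cost<best[0]:best=(r.cost,p,r.x,r.fun)
print(best);print(flap(best[2]))
for n in("scene","top"):
    im=cv2.imread(f"pics/{n}0.png")
    for u in proj(flap(best[2]),n): cv2.circle(im,tuple(int(round(t)) for t in u),2,(0,0,255),-1)
    cv2.imwrite(f"pics/{n}1.png",im)
print(get_obs()["t"])
E
```

```text
(np.float64(10.453152085919633), (3, 2, 0, 1), array([0.59191468, 0.06303895, 0.05534287, 0.54847695]), array([ 0.51666709,  0.06631443,  0.33441877, -1.06762823, -1.40348078,
       -1.30335524,  1.14066955,  0.49045094,  1.71734725, -2.69442504,
        0.49317569, -0.98131339, -1.07074369, -2.73597949, -2.70381412,
        0.61320001]))
[[ 0.65700075  0.18983329  0.081     ]
 [ 0.67060814 -0.05579008  0.081     ]
 [ 0.53686689  0.18317794  0.15451573]
 [ 0.55047429 -0.06244543  0.15451573]]
0.3
```

View pics/scene1.png

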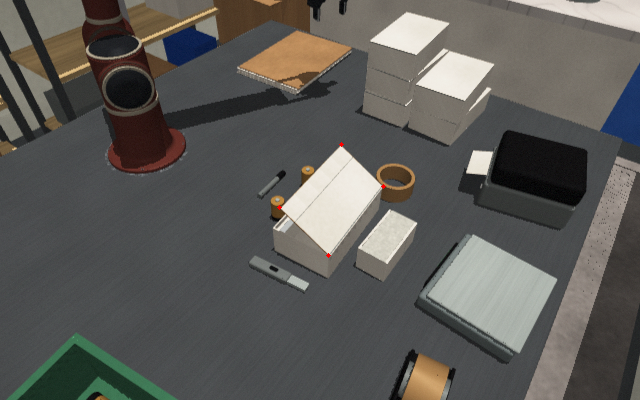

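View pics/top1.png

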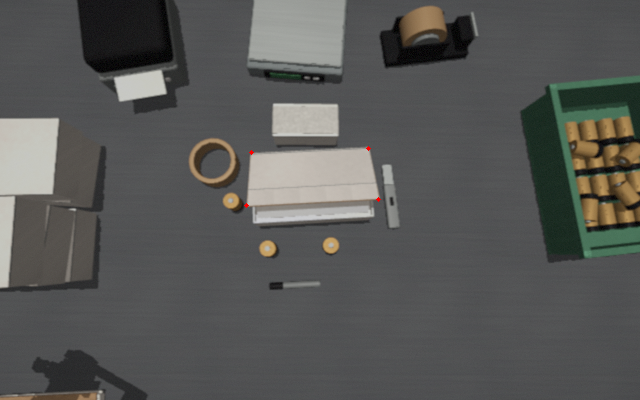

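```bash
cat >> fit.py <<'E'
from scipy.spatial.transform import Rotation as Ro
C=np.array([.592,.063,0]);A=.055
def W(p): c,s=np.cos(A),np.sin(A);return np.array([[c,-s,0],[s,c,0],[0,0,1]])@p+C
def CF(p): c,s=np.cos(A),np.sin(A);return np.array([[c,s,0],[-s,c,0],[0,0,1]])@(p-C)
def plan(ws,yaw=True):
    o=get_obs();R=Ro.from_rotvec(o["tool_rot"]);M=R.as_matrix()
    print("t",o["t"],"carton-frame tcp",CF(o["tool_pos"]).round(4),"F",o["contact_force"].round(2));print(M.round(3))
    c,s=np.cos(A),np.sin(A);best=None
    for k in(1,-1):
        x=np.array([c,s,0])*k;z=np.array([0,0,-1.]);T=np.c_[x,np.cross(z,x),z]
        v=(R.inv()*Ro.from_matrix(T)).as_rotvec(degrees=True)
        if best is None or np.linalg.norm(v)<np.linalg.norm(best):best=v
    print("twist",best.round(2))
    for w in ws: print(w.round(4),"->",(M.T@(w-o["tool_pos"])).round(4))
E
python3 - <<'E'
from fit import *
plan([np.array([.26,.32,.25]),W(np.array([-.022,.112,.21]))])
E
```

```text
t 0.3 carton-frame tcp [-0.3451  0.5425  0.2309] F [ 0.03  0.85 -0.02]
[[-0.937  0.348 -0.   ]
 [ 0.348  0.937 -0.001]
 [ 0.    -0.001 -1.   ]]
twist [-4.000e-02 -1.000e-02 -2.354e+01]
[0.26 0.32 0.25] -> [-0.1323 -0.2343 -0.0189]
[0.5639 0.1736 0.21  ] -> [-0.4681 -0.2656  0.0211]
```

```bash
python3 -m crank '[{"offset":[-0.025,-0.045,-0.004],"twist":[0,0,-2]},{"offset":[-0.05,-0.09,-0.008],"twist":[0,0,-4]},{"offset":[-0.08,-0.14,-0.012],"twist":[0,0,-6]},{"offset":[-0.107,-0.19,-0.016],"twist":[0,0,-8]},{"offset":[-0.135,-0.232,-0.02],"twist":[0,0,-10]},{"offset":[-0.18,-0.237,-0.02],"twist":[0,0,-12]},{"offset":[-0.23,-0.242,-0.02],"twist":[0,0,-15]},{"offset":[-0.28,-0.247,-0.015],"twist":[0,0,-18]},{"offset":[-0.33,-0.252,-0.01],"twist":[0,0,-20]},{"offset":[-0.38,-0.257,0],"twist":[0,0,-22]},{"offset":[-0.425,-0.262,0.01],"twist":[0,0,-23.5]},{"offset":[-0.455,-0.265,0.018],"twist":[0,0,-23.5]},{"offset":[-0.468,-0.2655,0.021],"twist":[0,0,-23.5]},{"offset":[-0.468,-0.2655,0.021],"twist":[0,0,-23.5]},{"offset":[-0.468,-0.2655,0.021],"twist":[0,0,-23.5]},{"offset":[-0.468,-0.2655,0.021],"twist":[0,0,-23.5]}]' 0 20
python3 - <<'E'
from fit import *
import cv2
a=get_image("scene")[120:270,230:430];b=get_image("wrist")
print(get_obs()["opening"])
cv2.imwrite("pics/s2.png",cv2.resize(a,(800,600),interpolation=2)[...,::-1]);cv2.imwrite("pics/w2.png",b[...,::-1])
plan([])
E
```

```text
t: 2.3
tool_pos: [0.5634, 0.1746, 0.2109]
tool_rot: [-0.087, 3.14, 0.0]
contact_force: [-0.5, 0.2, 0.7]
opening: -0.0001
grip_force: 0.0
0.00029446991657044726
t 2.4 carton-frame tcp [-0.0223  0.1129  0.2109] F [-0.69  0.19 -0.05]
[[-0.998 -0.055  0.001]
 [-0.055  0.998  0.   ]
 [-0.001  0.    -1.   ]]
twist [0.01 0.05 0.02]
```

View pics/s2.png

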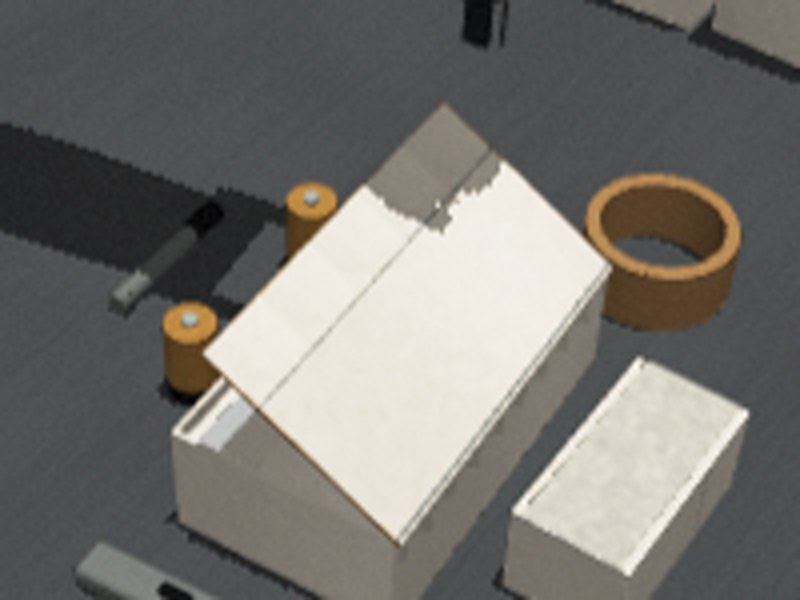

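View pics/w2.png

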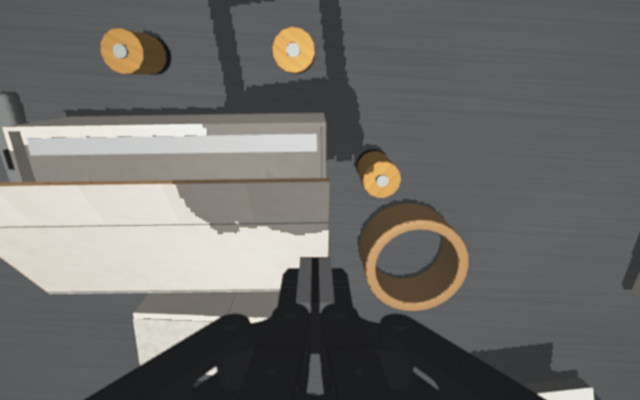

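```bash
cat >> fit.py <<'E'
def wp(P,o):
    c=get_calibration("wrist");T=np.eye(4);T[:3,:3]=Ro.from_rotvec(o["tool_rot"]).as_matrix();T[:3,3]=o["tool_pos"]
    T=np.linalg.inv(T@c["tool_from_camera"]);p=(P@T[:3,:3].T+T[:3,3])*[1,-1,-1];u=p@c["intrinsics"].T;return u[:,:2]/u[:,2:]
E
python3 - <<'E'
from fit import *
o=get_obs();F=flap([.592,.063,.055,.5485])
P=np.r_[F,[F[2]+(F[0]-F[2])*40/141],[W(np.array([-.072,.123,.078]))],[o["tool_pos"]]]
print(get_calibration("wrist").keys(),wp(P,o).round(1))
E
```

```text
dict_keys(['intrinsics', 'tool_from_camera']) [[325.1 291.3]
 [ 47.  291.2]
 [330.6 184. ]
 [-93.8 183.9]
 [328.5 224.5]
 [326.9 125.7]
 [312.7 274. ]]
```

```bash
python3 -m crank '[{"offset":[0,-0.006,0.03],"twist":[0,0,0]},{"offset":[0,-0.006,0.05],"twist":[0,0,0]},{"offset":[0,-0.006,0.06],"twist":[0,0,0]},{"offset":[0.001,-0.006,0.068],"twist":[0,0,0]},{"offset":[0.006,-0.006,0.076],"twist":[0,0,0]},{"offset":[0.011,-0.006,0.084],"twist":[0,0,0]},{"offset":[0.015,-0.006,0.092],"twist":[0,0,0]},{"offset":[0.018,-0.006,0.1],"twist":[0,0,0]},{"offset":[0.021,-0.006,0.108],"twist":[0,0,0]},{"offset":[0.023,-0.006,0.115],"twist":[0,0,0]},{"offset":[0.025,-0.006,0.122],"twist":[0,0,0]},{"offset":[0.026,-0.006,0.128],"twist":[0,0,0]},{"offset":[0.026,-0.006,0.132],"twist":[0,0,0]},{"offset":[0.026,-0.006,0.134],"twist":[0,0,0]},{"offset":[0.026,-0.006,0.134],"twist":[0,0,0]}]'
python3 - <<'E'
from fit import *
import cv2
a=get_image("scene")[120:270,230:430];b=get_image("wrist")
cv2.imwrite("pics/s3.png",cv2.resize(a,(800,600),interpolation=2)[...,::-1]);cv2.imwrite("pics/w3.png",b[...,::-1])
for i in range(4): get_image("top");print(get_obs()["contact_force"].round(2))
plan([])
E
```

```text
t: 4.28
tool_pos: [0.5382, 0.1666, 0.0762]
tool_rot: [0.085, -3.14, -0.0]
contact_force: [1.2, 1.1, 4.1]
opening: -0.0003
grip_force: 1.6
[2.16 1.16 3.84]
[1.33 0.05 3.47]
[ 2.02 -0.18  3.67]
[ 0.35 -0.26  3.69]
t 4.575 carton-frame tcp [-0.048   0.1064  0.0764] F [ 0.35 -0.26  3.69]
[[-0.999 -0.054 -0.   ]
 [-0.054  0.999  0.   ]
 [ 0.     0.    -1.   ]]
twist [ 0.   -0.   -0.04]
```

View pics/s3.png

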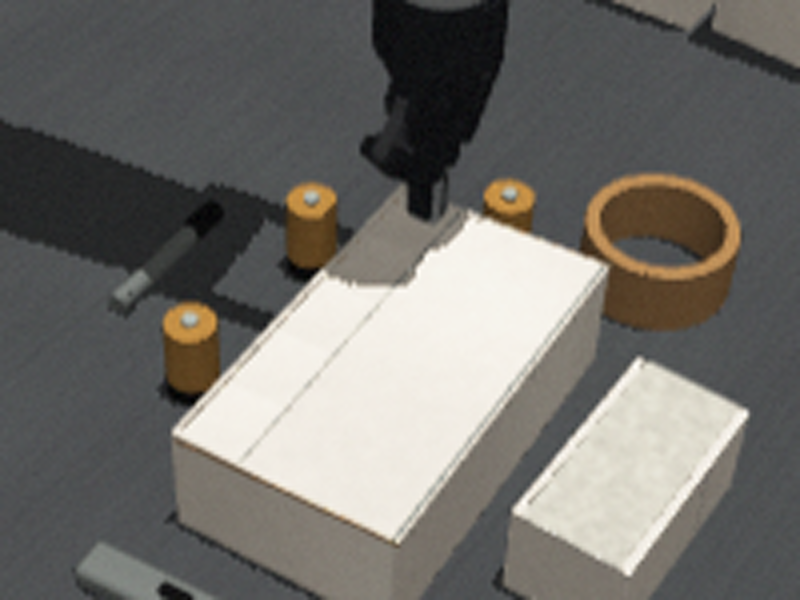

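View pics/w3.png

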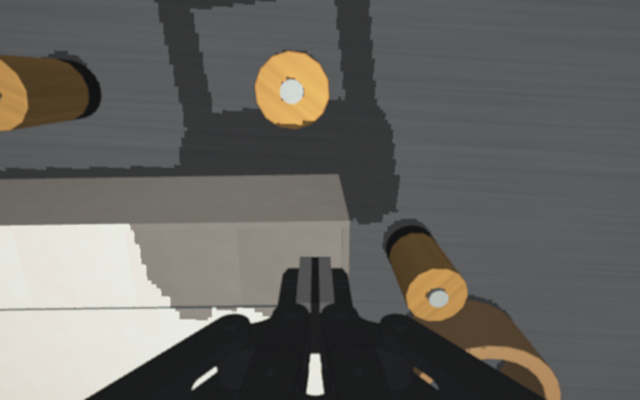

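```bash
python3 -m crank '[{"offset":[0,-0.003,0],"twist":[0,0,0]},{"offset":[0,-0.008,0],"twist":[0,0,0]},{"offset":[0,-0.014,0],"twist":[0,0,0]},{"offset":[0,-0.02,0],"twist":[0,0,0]},{"offset":[0,-0.026,0],"twist":[0,0,0]},{"offset":[0,-0.032,0],"twist":[0,0,0]},{"offset":[0,-0.038,0],"twist":[0,0,0]},{"offset":[0,-0.044,0],"twist":[0,0,0]},{"offset":[0,-0.05,0],"twist":[0,0,0]},{"offset":[0,-0.056,0],"twist":[0,0,0]},{"offset":[0,-0.062,0],"twist":[0,0,0]},{"offset":[0,-0.068,0],"twist":[0,0,0]},{"offset":[0,-0.074,0],"twist":[0,0,0]},{"offset":[0,-0.08,0],"twist":[0,0,0]},{"offset":[0,-0.086,0],"twist":[0,0,0]},{"offset":[0,-0.092,0],"twist":[0,0,0]},{"offset":[0,-0.098,0],"twist":[0,0,0]},{"offset":[0,-0.104,0],"twist":[0,0,0]},{"offset":[0,-0.11,0],"twist":[0,0,0]}]'
python3 -c "
from fit import *
plan([])"
```

```text
t: 6.95
tool_pos: [0.5442, 0.0563, 0.0763]
tool_rot: [0.085, -3.14, 0.0]
contact_force: [0.5, 3.2, 4.0]
opening: -0.0
grip_force: 1.5
t 6.95 carton-frame tcp [-0.0481 -0.0041  0.0763] F [0.45 3.18 4.02]
[[-0.999 -0.054 -0.   ]
 [-0.054  0.999 -0.   ]
 [ 0.    -0.    -1.   ]]
twist [-0.   -0.   -0.04]
```

Tracking is steady; continue to y ≈ -0.109.

```bash
python3 -m crank '[{"offset":[0,-0.006,0],"twist":[0,0,0]},{"offset":[0,-0.012,0],"twist":[0,0,0]},{"offset":[0,-0.018,0],"twist":[0,0,0]},{"offset":[0,-0.024,0],"twist":[0,0,0]},{"offset":[0,-0.03,0],"twist":[0,0,0]},{"offset":[0,-0.036,0],"twist":[0,0,0]},{"offset":[0,-0.042,0],"twist":[0,0,0]},{"offset":[0,-0.048,0],"twist":[0,0,0]},{"offset":[0,-0.054,0],"twist":[0,0,0]},{"offset":[0,-0.06,0],"twist":[0,0,0]},{"offset":[0,-0.066,0],"twist":[0,0,0]},{"offset":[0,-0.072,0],"twist":[0,0,0]},{"offset":[0,-0.078,0],"twist":[0,0,0]},{"offset":[0,-0.084,0],"twist":[0,0,0]},{"offset":[0,-0.09,0],"twist":[0,0,0]},{"offset":[0,-0.096,0],"twist":[0,0,0]},{"offset":[0,-0.101,0],"twist":[0,0,0]},{"offset":[0,-0.104,0],"twist":[0,0,0]},{"offset":[0,-0.105,0],"twist":[0,0,0]},{"offset":[0,-0.105,0],"twist":[0,0,0]}]'
python3 - <<'E'
from fit import *
import cv2
a=get_image("scene")[120:270,230:430]
cv2.imwrite("pics/s4.png",cv2.resize(a,(800,600),interpolation=2)[...,::-1])
plan([])
E
```

```text
t: 9.45
tool_pos: [0.55, -0.0483, 0.0764]
tool_rot: [-0.085, 3.14, -0.001]
contact_force: [-0.9, 0.9, 3.0]
opening: -0.0
grip_force: 1.5
t 9.5 carton-frame tcp [-0.0481 -0.1088  0.0764] F [0.22 1.2  3.63]
[[-0.999 -0.054  0.   ]
 [-0.054  0.999 -0.001]
 [-0.    -0.001 -1.   ]]
twist [-0.03 -0.   -0.03]
```

View pics/s4.png

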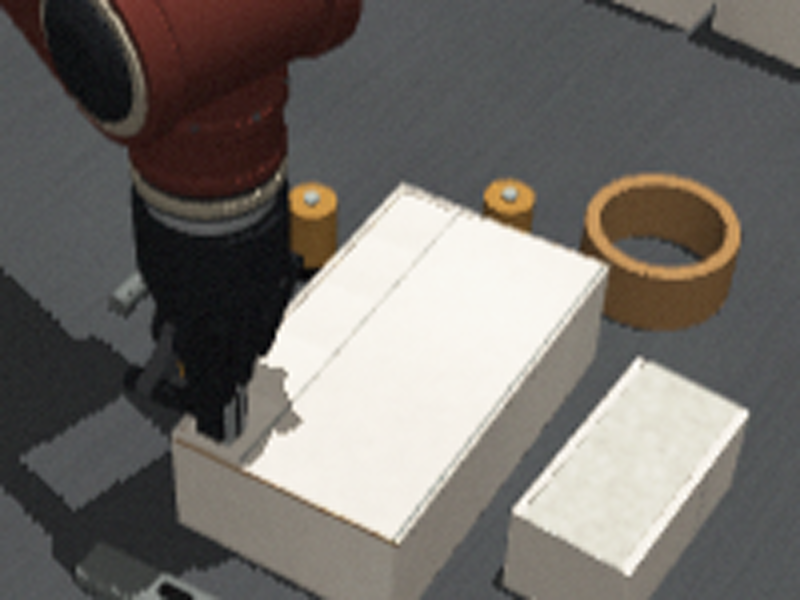

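The flap is flat along its whole length, with the fingertips at the right end of the free edge around pixel (225,435). The cells and the tape roll are undisturbed.

```bash
python3 -c "
from station import *
print(finish_job())"
```

```text
the job is handed in; nothing more can be done
None
```

I pressed the flap flat at its left end and ran the shut fingertips along the free edge to the right end in one stroke at about 4 N. I handed the job in at about 9.5 s, with the fingertips still holding the flap shut at the right end; the result was not reported back, and I had no way to check that the seal strip took.

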